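# Reset the tripped water-bath controller

## Robot

A 7-joint arm with a two-finger parallel gripper is mounted at the origin on the work surface. World frame = base frame: x ahead of the robot, y to its left, z up, the work surface at z = 0. Lengths are in mm, angles in rad, forces in N, time in s.
With the tool pointing down it reaches from about 425 to 800 mm from the base axis. Payload 8.3 kg.
Tool frame: the origin (TCP) lies midway between the tips of the shut fingers; the grasp point (between the pads) lies 19 mm behind it (ctrl.grip_point_offset is the distance from the TCP to the grasp point, in mm); z points along the fingers, y is the line along which they close (so a half turn about z gives the same grasp; the last joint's range is limited). The gripper opens to 85 mm and grips with 20 to 120 N. Pads are 22 mm wide; open, the fingers measure 114 mm over their backs; the gripper's body (76 mm by 85 mm) begins 54 mm behind the grasp point. The pads swing forward as they close: fully open they stand 13 mm farther back than shut.
Start: joints at [-1.192, 0.383, 0.016, 1.37, -0.006, 1.388, -0.046], TCP at [267.178, 564.995, 231.279] pointing down, gripper open.
Joint ranges: [-2.95, 2.95], [-0.25, 2.06], [-1.52, 1.56], [0.18, 2.33], [-1.44, 4.58], [0.02, 2.06], [-3.01, 3.01]. Speed limits (rad/s): [2.39, 2.39, 3.01, 3.01, 3.14, 3.14, 3.14].

## Interface

Orientations are given as [roll, pitch, yaw] about the fixed x, y, z axes, in that order (R = Rz(yaw) Ry(pitch) Rx(roll)).
In Python, from cell import ctrl gives the robot as it stands.
- The arm moves only by the tool servo_tool, never from a script. Its argument "plan" is a list of rows, each a list of 3 entries, a list of its own where there are three numbers: the finger opening in cm, from 0 to 8.54, then the shift along the tool's x, y, z in cm, then the turn about the tool's z in degrees. A call has 1 to 10 rows; each row is the pose to reach, as a shift and turn from the pose commanded when the call began, along the tool's axes at that moment; what a row does not reach only later rows make up. A row lasts 1/8 s, in which the tool goes at most 62.5 mm and 10.7 degrees, less where a joint would pass 70% of its speed; a pose out of reach is approached as far as the arm can. A call with a gripper value outside its range is refused whole. The fingers move at their own pace and stop on an object; the grip force is fixed at half the most. Time passes only in rows, so rows that repeat a pose let the fingers close. It gives the time, the measured TCP pose, the force, the opening and the grip force at its end, in the units of the state.
- ctrl.read_state(): the state, without advancing time (a new reading comes with each control period).
- ctrl.camera(name): name is "scene" or "top" or "wrist"; returns (picture, depth): 480x640x3 uint8, red, green, blue; 480x640 float32, mm along the optical axis (not along the pixel's ray), 0 where there is no reading.
- ctrl.calibration(name): a dict with "camera_matrix" (3x3 intrinsics, pixels), "R" (3x3) and "t" (3): a world point X has camera coordinates R X + t. Camera axes: x right, y down, z forward; pixel columns grow to the right and rows downward; lengths in mm; the calibration is good to about 2 mm. A picture is of the moment at which its call begins: read the wrist's pose just before it. calibration takes no time and is no camera call; for the wrist camera it gives the pose at the moment of the call.
- ctrl.sign_off(): hands the job in; it is judged then, once.
The state is a dict: "t": time; "joint_positions": joint angles; "qd": joint speeds; "joint_torque": joint torques, N m; "position": TCP position; "tcp_rot": TCP orientation; "contact_force": force on the tool from outside, world axes, zero at the start; "ft_torque": the same for the moment, N m; "opening": finger opening in mm; "gripper_force": force on a finger pad.
Only numpy, scipy, OpenCV 4.12 (cv2) and the standard library are available. Lean on these libraries where they do the work, as an engineer would, in place of code of your own. Each camera call takes 0.05 s, during which the arm holds its last target. There are 200 camera calls.

## Task

The water-bath controller has tripped. With the fingertips, push its sliding guard fully open to clear the oblong well, reach into that well and press the sunken oblong reset key all the way down for a full second, then push the guard fully shut again. Leave the round key in the other well alone, do not lift or shove the controller, and do not disturb the glassware and other things round about.

Things in the scene. Friction and masses are not known exactly. Their poses are not given: they have to be found in the camera images.
- controller: Low grey plastic control box, loose on the bench, 200 mm (its x) by 280 mm (y) by 75 mm high, about 5 kg. Origin: centre of its underside; x points from its front to its back, z up. Its flat top has two wells 45 mm deep: oblong, at x -40, y -50 mm, under the sliding guard at first; and round, open, 46 mm across, at x +55, y -50 mm.
- well_mouth (a point): Centre of the mouth of the oblong well, 46 mm (x) by 64 mm (y), level with the controller's top face; axes as the controller's. Two guide rails for the guard, 6 mm wide and 6 mm high, run along y on the top face either side of it, their inner faces 62 mm apart.
- reset_key_top (a point): Centre of the top face of the oblong reset key, 34 mm (x) by 50 mm (y), at the bottom of the oblong well, 30 mm below the controller's top face when not pressed; axes as the controller's.
- reset_key (a joint): Travel of the reset key in m: 0 is up, 0.006 is fully down. It is sprung (about 2 N to start, 6 N fully down) and comes up again when let go.
- mute_key_top (a point): Centre of the top face of the round key, 34 mm across, in the round well, 30 mm below the top face. Not to be pressed.
- mute_key (a joint): Travel of the round key in m: 0 is up, 0.006 is fully down; sprung as the reset key.
- shutter_rib (a point): Centre of the upper edge of the guard's rib. The guard is a steel plate, 58 mm (x) by 74 mm (y), its upper face 4.5 mm above the controller's top. The black rib is an upright bar across it, 46 mm long (x), 8 mm thick (y), 20 mm tall above the plate, 32 mm to the +y side of the plate's centre. Push the rib to the controller's +y to open, to -y to shut.
- shutter (a joint): Slide of the guard in m along the controller's +y: 0 is fully shut (plate centred over the oblong well), 0.076 is fully open at its stop (well clear). It drags with about 1.5 N and stays where it is left.
- beaker: Glass beaker, 70 mm across, 90 mm high, standing loose on the bench; origin at the centre of its underside. A bystander.
- flask: Conical glass flask, 76 mm across, 122 mm high, loose on the bench; origin at the centre of its underside. A bystander.
- wash_bottle: White plastic bottle with a red cap, 66 mm across, 160 mm high, loose on the bench; origin at the centre of its underside. A bystander.
- sample_jar: Small amber jar with a white cap, 38 mm across, 45 mm high, standing loose on the controller's top near its far +y corner; origin at the centre of its underside. A bystander.
- stone: Dark stone sample, about 64 mm across and 40 mm high, loose on the bench; origin at the centre of its underside. A bystander.
- brush: Yellow-handled brush, 170 mm long, lying loose on the bench on the robot's side of the controller. A bystander.

How it is judged:
By the outcome, as a careful person would: the job done as asked, in the order asked, and still so for the second after the job is handed in, with the robot touching nothing.
It also fails if it takes over 64 s, if anything falls off the work surface, if the arm or the gripper's body presses on something with over 40 N, if the wrist force passes 120 N, or if a joint passes its speed limit or range.

## Working session

There is one attempt and no reset: what is moved stays moved. The work goes in short steps, Python scripts to look and compute and a tool call to move; the robot and the scene stay as the last step left them, time stands still between calls to the robot, and variables do not carry over. Pictures are saved under pics/ and viewed, at most 10 in all, crops included, and the job is handed in when it is done.

Besides the shell and the picture viewer there is one more tool, called after "Call:" in YAML: its name, and indented under it one key for each argument. servo_tool: Moves the arm, as the interface text tells. Its arguments: {"type":"object","properties":{"plan":{"type":"array","items":{"type":"array"}}},"required":["plan"]}

```bash
mkdir -p pics
cat > h.py <<'E'
import numpy as np, cv2
from cell import ctrl
def grab(n):
    c=ctrl.calibration(n); p,d=ctrl.camera(n); return p,d,np.array(c["camera_matrix"]),np.array(c["R"]),np.array(c["t"]).ravel()
def ray(u,v,K,R,t,z):
    o=-R.T@t; d=R.T@np.linalg.solve(K,[u,v,1.]); return o+d*(z-o[2])/d[2]
def cloud(d,K,R,t):
    v,u=np.mgrid[:480,:640]; P=np.stack([(u-K[0,2])/K[0,0]*d,(v-K[1,2])/K[1,1]*d,d],-1); return (P-t)@R
E
python3 - <<'E'
from h import *
for n in("top","scene"):
    p,d,K,R,t=grab(n); cv2.imwrite(f"pics/{n}0.png",p[...,::-1]); np.savez(f"{n}0.npz",p=p,d=d,K=K,R=R,t=t)
    print(n,-R.T@t)
s=ctrl.read_state(); print(s)
E
```

```text
top [ 512.61612669   47.65815158 1049.059642  ]
scene [1379.42028426  126.01876899  627.36365919]
{'t': 0.1, 'joint_positions': array([-1.19192557,  0.38415653,  0.01640138,  1.37102833, -0.00628976,
        1.3881919 , -0.04651908]), 'qd': array([ 0.00088486, -0.00248019,  0.00215535, -0.00185389,  0.00046943,
        0.00049847, -0.00065317]), 'joint_torque': array([ 3.56260789e-03, -6.29129362e+01,  8.47463999e-01, -3.72759461e+01,
        1.68244477e-02,  1.04509498e-02,  2.02060022e-05]), 'position': array([267.00679063, 564.6066423 , 230.38693654]), 'tcp_rot': array([-3.13985899e+00,  4.41043731e-05,  2.69984383e+00]), 'contact_force': array([-0.29553441, -0.04754488, -0.1010995 ]), 'ft_torque': array([ 0.05815917, -0.04603938,  0.02137417]), 'gripper_force': 0.0, 'opening': 85.57765223559468}
```

View pics/top0.png

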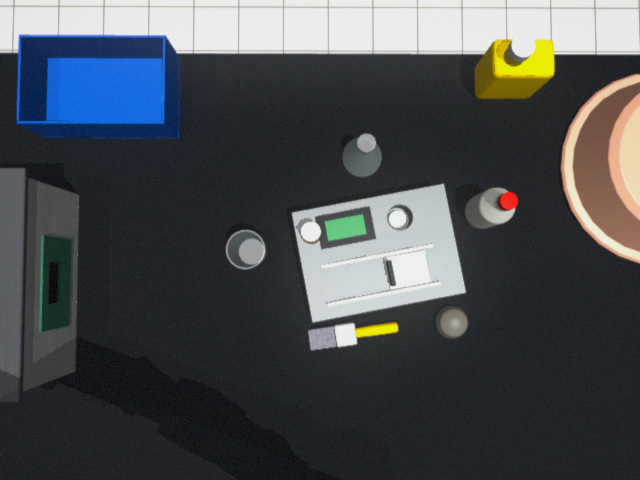

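View pics/scene0.png

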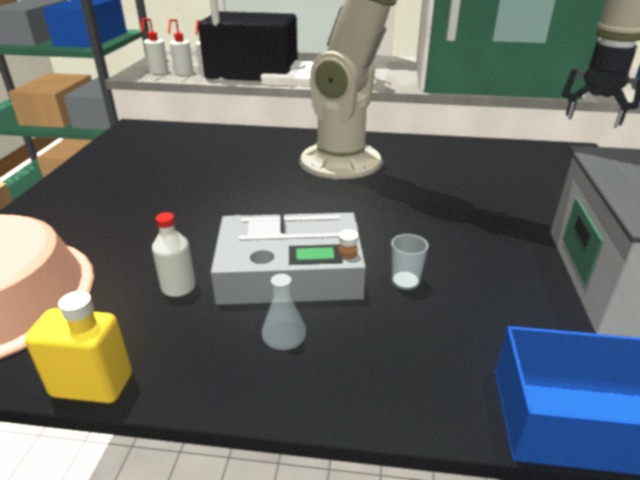

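The top view shows the controller, with its top corners at about (292,211), (444,184), (465,293) and (313,321). The rib is at (390,272) and the guard plate to its right. The round key is at (399,217), the beaker at (245,250), and a tall instrument stands at the far left. The scene view confirms the guard is shut.

```bash
cat >> h.py <<'E'
def togo(target,yawdeg):
    from scipy.spatial.transform import Rotation as Ro
    s=ctrl.read_state(); R=Ro.from_euler('xyz',s['tcp_rot']).as_matrix()
    yaw=np.degrees(s['tcp_rot'][2]); print('at',s['position'].round(1),'rpy',np.degrees(s['tcp_rot']).round(2),'t',s['t'],'F',s['contact_force'].round(1),'open',round(s['opening'],1))
    print('shift cm',(R.T@(np.array(target)-s['position'])/10).round(2),'turn',round(-((yawdeg-yaw+180)%360-180),1))
E
python3 - <<'E'
from h import *
f=np.load("top0.npz"); K,R,t,d,p=[f[k] for k in("K","R","t","d","p")]
C=cloud(d,K,R,t); Z=C[...,2]
m=((Z>68)&(Z<80)&(d>0)).astype(np.uint8); m[:, :270]=0;m[:,480:]=0;m[:170]=0;m[340:]=0
m=cv2.morphologyEx(m,cv2.MORPH_CLOSE,np.ones((25,25)))
m=cv2.morphologyEx(m,cv2.MORPH_OPEN,np.ones((15,15)))
c=max(cv2.findContours(m,0,2)[0],key=cv2.contourArea)
pts=np.array([ray(*q[0],K,R,t,75)[:2] for q in c],np.float32)
r=cv2.minAreaRect(pts); print(r)
print([ray(*q,K,R,t,75).round(0)[:2] for q in((292,211),(444,184),(465,293),(313,321))])
print('median top z',np.median(Z[m>0]))
print('rib top',ray(389,272,K,R,t,99.5))
I=C[170:400,:80]; k=d[170:400,:80]>0; print('instr',[np.percentile(I[...,i][k&(I[...,2]>50)],[2,98]) for i in range(3)])
E
```

```text
((554.71044921875, -55.472808837890625), (199.91775512695312, 290.2749328613281), 10.838677406311035)
[array([627., 104.]), array([ 677., -170.]), array([ 480., -205.]), array([431.,  67.])]
median top z 75.15354793409901
rib top [517.630926   -66.56004584  99.5       ]
instr [array([335.87621665, 664.88526865]), array([508.8545049, 541.9010735]), array([ 55.85112747, 214.15640939])]
```

Call:
servo_tool:
  plan:
    - [0, [-4.2, -4.0, 0], 0]
    - [0, [-8.5, -8.1, 0], 0]
    - [0, [-12.7, -12.2, 0], 0]
    - [0, [-16.8, -14.7, 0], 0]
    - [0, [-20.8, -17.2, 0], 0]
    - [0, [-24.9, -19.7, 0], 0]
    - [0, [-29.0, -22.2, 0], 0]
    - [0, [-33.0, -24.8, 0], 0]
    - [0, [-33.0, -24.8, 0], 0]

```text
t: 1.23
position: [461.3, 195.3, 231.1]
tcp_rot: [-3.14, 0.001, 2.692]
contact_force: [-0.3, 1.0, -0.2]
opening: -0.0
gripper_force: 0.0
```

```bash
python3 -c "
from h import *
togo([517,-90,200],190.3)"
```

```text
at [461.3 195.3 231.1] rpy [-1.7993e+02  5.0000e-02  1.5425e+02] t 1.225 F [-0.3  1.  -0.2] open -0.0
shift cm [-17.41 -23.27   3.16] turn -36.0
```

Call:
servo_tool:
  plan:
    - [0, [-3.0, -4.0, 0], -6]
    - [0, [-6.0, -8.0, 0.5], -12]
    - [0, [-9.0, -12.0, 1], -18]
    - [0, [-12.0, -16.0, 1.5], -24]
    - [0, [-15.0, -20.0, 2.5], -30]
    - [0, [-17.4, -23.3, 3.2], -36]
    - [0, [-17.4, -23.3, 3.2], -36]
    - [0, [-17.4, -23.3, 3.2], -36]

```text
t: 2.22
position: [517.1, -84.0, 199.0]
tcp_rot: [3.141, -0.001, -2.955]
contact_force: [-0.3, 0.3, 0.0]
opening: -0.1
gripper_force: 0.0
```

```bash
python3 -c "
from h import *
togo([517,-90,200],190.3)
p,d,K,R,t=grab('wrist'); cv2.imwrite('pics/w1.png',p[...,::-1]); np.savez('w1.npz',p=p,d=d,K=K,R=R,t=t); print(-R.T@t)"
```

```text
at [517.1 -84.  199. ] rpy [ 1.7996e+02 -4.0000e-02 -1.6930e+02] t 2.225 F [-0.3  0.3  0. ] open -0.1
shift cm [ 0.12 -0.59 -0.1 ] turn 0.4
[450.01860844 -96.16346126 341.5170303 ]
```

View pics/w1.png

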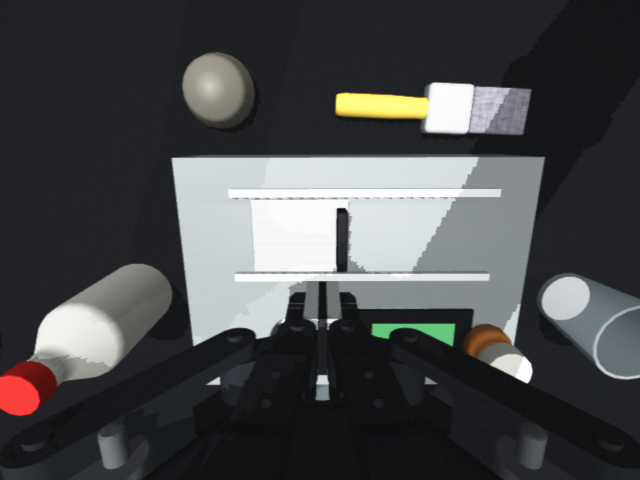

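Run:
```python
from h import *
f=np.load("w1.npz"); K,R,t,d,p=[f[k] for k in("K","R","t","d","p")]
g=lambda u,v,z: ray(u,v,K,R,t,z)[:2].round(1)
a,b=g(173,157,75),g(543,156,75); y=(b-a)/np.linalg.norm(b-a); x=np.array([y[1],-y[0]])
print('front corners',a,b,np.linalg.norm(b-a),'yaw',np.degrees(np.arctan2(x[1],x[0])))
c=(a+b)/2+100*x; print('centre',c,'well',c-40*x-50*y,'rib pred',c-40*x-18*y)
gray=p.max(2); sub=(gray[200:285,325:365]<70).astype(np.uint8); n,l,s,cc=cv2.connectedComponentsWithStats(sub); 
for i in range(1,n): print(s[i]+[325,200,0,0,0],cc[i]+[325,200])
print('rail ends z81',[g(*q,81) for q in((229,193),(501,192),(236,276),(489,276))])
print('plate left edge',g(252,200,79.5),g(255,271,79.5))
for u in(338,342,347): print(g(u,212,99.5),g(u,265,99.5))
C=cloud(d,K,R,t); q=C[205:275,335:350].reshape(-1,3); q=q[(q[:,2]>92)&(q[:,2]<110)]; print(len(q),q.mean(0),q.min(0),q.max(0))
```

```text
front corners [ 480.4 -204.5] [427.8  67.9] 277.4320096888605 yaw 10.929208311378572
centre [552.28621878 -49.34039975] well [ 522.49153139 -106.01734924] rib pred [516.42445931 -74.59775923]
[337 209  11  63 652] [341.68865031 239.52300613]
[325 282   1   3   3] [325. 283.]
rail ends z81 [array([ 498.4, -158.6]), array([459.3,  42.5]), array([ 563.9, -145.3]), array([525.8,  54.8])]
plate left edge [ 500.7 -141.1] [ 557.4 -131.1]
[493.9 -76.5] [533.  -68.6]
[493.4 -73.7] [532.4 -65.7]
[492.7 -70.2] [531.7 -62. ]
689 [514.11856447 -69.31553913  99.00872538] [492.7423474  -76.81636108  92.16361693] [537.98682882 -61.18746916 102.12047813]
```

The wrist view shows the rib at (338-347, 209-270), the plate's left edge at column 252 and the box's front edge at row 157. The fingertips are near (322,295). I'll descend on the -y side of the rib.

Call:
servo_tool:
  plan:
    - [0, [-0.1, -1.8, 1], 0]
    - [0, [-0.1, -1.8, 4], 0]
    - [0, [-0.1, -1.8, 7], 0]
    - [0, [-0.1, -1.8, 9], 0]
    - [0, [-0.1, -1.8, 10.2], 0]
    - [0, [-0.1, -1.8, 11], 0]
    - [0, [-0.1, -1.8, 11], 0]
    - [0, [-0.1, -1.8, 11], 0]

```text
t: 3.28
position: [522.0, -102.8, 90.0]
tcp_rot: [-3.141, 0.001, -2.955]
contact_force: [0.9, -1.0, -0.4]
opening: -0.0
gripper_force: 0.0
```

```bash
python3 -c "
from h import *
togo([521.5,-101.2,88],190.8)
p,d,K,R,t=grab('wrist'); cv2.imwrite('pics/w2.png',p[...,::-1])"
```

```text
at [ 522.  -102.8   90. ] rpy [-1.7998e+02  6.0000e-02 -1.6931e+02] t 3.275 F [ 0.9 -1.  -0.4] open -0.0
shift cm [0.02 0.17 0.2 ] turn -0.1
```

View pics/w2.png

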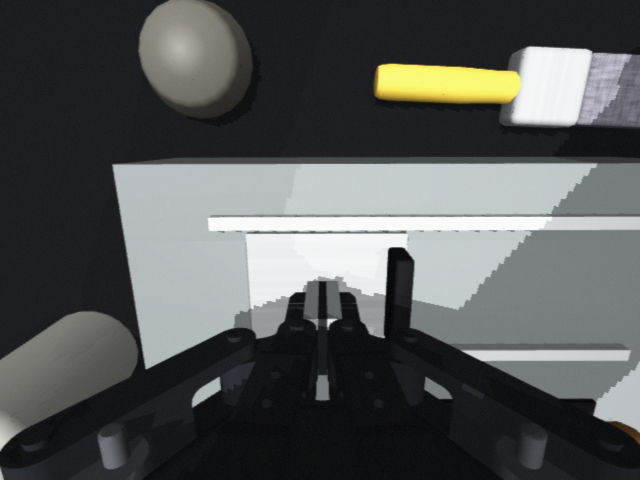

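The fingertips (288-355, ~300) stand over the plate, left of the rib (387-412), with a clear gap.

Call:
servo_tool:
  plan:
    - [0, [0, 0.2, 0.25], 0]
    - [0, [0, 0.8, 0.25], 0]
    - [0, [0, 1.4, 0.25], 0]
    - [0, [0, 2.0, 0.25], 0]
    - [0, [0, 2.6, 0.25], 0]
    - [0, [0, 3.2, 0.25], 0]
    - [0, [0, 3.9, 0.25], 0]
    - [0, [0, 4.6, 0.25], 0]
    - [0, [0, 5.3, 0.25], 0]
    - [0, [0, 6.0, 0.25], 0]

```text
t: 4.58
position: [510.2, -43.4, 86.8]
tcp_rot: [-3.142, -0.0, -2.955]
contact_force: [-0.1, -2.6, -1.3]
opening: 0.1
gripper_force: 0.9
```

Call:
servo_tool:
  plan:
    - [0, [0, 0.5, 0], 0]
    - [0, [0, 1.0, 0], 0]
    - [0, [0, 1.4, 0], 0]
    - [0, [0, 1.7, 0], 0]
    - [0, [0, 2.0, 0], 0]
    - [0, [0, 2.0, 0], 0]

```text
t: 5.32
position: [506.6, -23.7, 86.8]
tcp_rot: [3.141, -0.0, -2.955]
contact_force: [-0.9, 0.2, 0.6]
opening: -0.1
gripper_force: 0.0
```

```bash
python3 -c "
from h import *
togo([521.5,-101.2,88],190.8)
p,d,K,R,t=grab('top'); cv2.imwrite('pics/t3.png',cv2.resize(p[150:350,260:500,::-1],None,fx=3,fy=3)); np.savez('t3.npz',p=p,d=d,K=K,R=R,t=t)
p,d,K,R,t=grab('wrist'); cv2.imwrite('pics/w3.png',p[...,::-1]); np.savez('w3.npz',p=p,d=d,K=K,R=R,t=t)"
```

```text
at [506.6 -23.7  86.8] rpy [ 179.98   -0.   -169.29] t 5.325 F [-0.9  0.2  0.6] open -0.1
shift cm [-0.02 -7.89 -0.13] turn -0.1
```

View pics/w3.png

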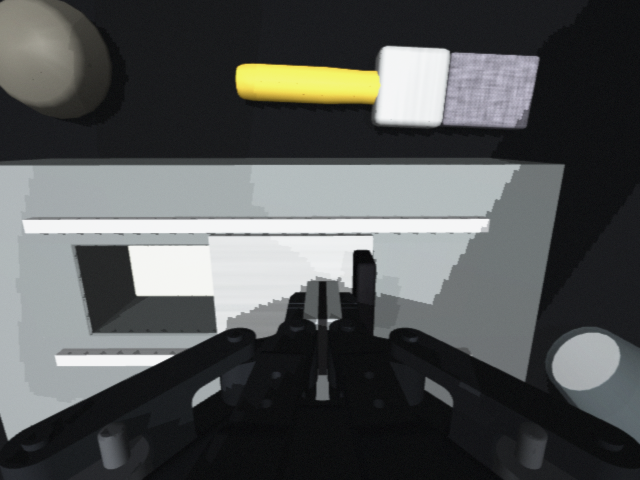

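The guard is now part open: its left edge is at column 209, and the well's left edge runs from (75,246) to (90,333). The fingers touch the rib at column 355.

Run:
```python
from h import *
f=np.load("w3.npz"); K,R,t,d,p=[f[k] for k in("K","R","t","d","p")]
a=np.radians(10.8); x=np.array([np.cos(a),np.sin(a)]); y=np.array([-x[1],x[0]])
def g(n,u,v,z):
    q=ray(u,v,K,R,t,z)[:2]; print(n,q.round(1),'xc,yc',(q@x).round(1),(q@y).round(1))
g('well -y edge',75,246,75);g('well -y edge',90,333,75);g('well far edge',150,245,75)
g('plate edge',209,236,79.5);g('rib top',354,252,99.5);g('rib',374,252,99.5)
g('front corner',564,164,75);g('fr2',100,164,75)
q=ctrl.read_state()['position'][:2]; print('tcp',q@x,q@y)
```

```text
well -y edge [ 506.4 -140.6] xc,yc 471.0 -233.0
well -y edge [ 551.3 -133.2] xc,yc 516.5 -234.2
well far edge [ 499.3 -106.3] xc,yc 470.6 -197.9
plate edge [488.4 -78.4] xc,yc 465.0 -168.6
rib top [477.6 -16. ] xc,yc 466.2 -105.3
rib [476.2  -8.3] xc,yc 466.2 -97.4
front corner [428.3  69.2] xc,yc 433.7 -12.3
fr2 [ 466.2 -129.8] xc,yc 433.7 -214.9
tcp 493.2724884077267 -118.39592230078655
```

Call:
servo_tool:
  plan:
    - [0, [0, 0.2, 0], 0]
    - [0, [0, 0.4, 0], 0]
    - [0, [0, 0.6, 0], 0]
    - [0, [0, 0.7, 0], 0]
    - [0, [0, 0.7, 0], 0]

```text
t: 6.05
position: [505.4, -17.5, 86.8]
tcp_rot: [-3.141, 0.0, -2.955]
contact_force: [0.9, -2.6, -0.7]
opening: -0.3
gripper_force: 1.2
```

Call:
servo_tool:
  plan:
    - [0, [0, 0.1, 0], 0]
    - [0, [0, 0.2, 0], 0]
    - [0, [0, 0.2, 0], 0]

```text
t: 6.42
position: [505.3, -17.2, 86.9]
tcp_rot: [-3.139, 0.0, -2.957]
contact_force: [2.6, -7.7, -0.8]
opening: -0.1
gripper_force: 3.9
```

Call:
servo_tool:
  plan:
    - [0, [0, -0.6, 0], 0]
    - [0, [0, -1.5, -0.8], 0]
    - [0, [0, -4, -0.8], 0]
    - [0, [0, -6.5, -0.8], 0]
    - [0, [0, -8.5, -0.8], 0]
    - [0, [0, -9.2, -0.8], 0]
    - [0, [0, -9.2, -0.8], 0]
    - [0, [0, -9.2, -0.8], 0]

```text
t: 7.42
position: [522.0, -104.6, 94.8]
tcp_rot: [3.141, -0.0, -2.954]
contact_force: [-0.2, -0.0, 0.6]
opening: -0.2
gripper_force: 0.0
```

Run:
```python
from h import *
a=np.radians(10.8); x=np.array([np.cos(a),np.sin(a)]); y=np.array([-x[1],x[0]])
w=493.8*x-201.6*y
togo([w[0],w[1],39],190.8)
p,d,K,R,t=grab('wrist'); cv2.imwrite('pics/w4.png',p[...,::-1])
```

```text
at [ 522.  -104.6   94.8] rpy [ 1.7996e+02 -1.0000e-02 -1.6924e+02] t 7.425 F [-0.2 -0.   0.6] open -0.2
shift cm [-0.06 -0.11  5.58] turn -0.0
```

View pics/w4.png

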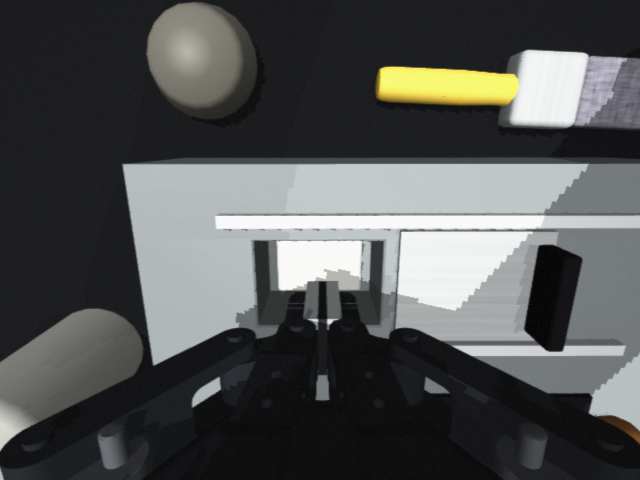

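The well (255-384, 240-325) is fully clear and the guard's edge is at column 398. The fingertips at column 322 are centred over the well.

Call:
servo_tool:
  plan:
    - [0, [-0.1, -0.1, 1], 0]
    - [0, [-0.1, -0.1, 2.2], 0]
    - [0, [-0.1, -0.1, 3.4], 0]
    - [0, [-0.1, -0.1, 4.4], 0]
    - [0, [-0.1, -0.1, 5.0], 0]
    - [0, [-0.1, -0.1, 5.3], 0]
    - [0, [-0.1, -0.1, 5.6], 0]
    - [0, [-0.1, -0.1, 5.8], 0]
    - [0, [-0.1, -0.1, 5.8], 0]

```text
t: 8.6
position: [523.1, -106.6, 38.9]
tcp_rot: [3.14, 0.0, -2.955]
contact_force: [-12.8, 2.7, 25.1]
opening: -0.1
gripper_force: 12.7
```

Call:
servo_tool:
  plan:
    - [0, [0, 0, 0.1], 0]
    - [0, [0, 0, 0.2], 0]
    - [0, [0, 0, 0.2], 0]

```text
t: 8.98
position: [523.2, -106.6, 38.5]
tcp_rot: [3.14, 0.001, -2.956]
contact_force: [-19.7, 3.0, 44.5]
opening: -0.1
gripper_force: 22.3
```

The key has bottomed out. I'll ease the force and hold.

Call:
servo_tool:
  plan:
    - [0, [0.05, 0, -0.2], 0]
    - [0, [0.1, 0, -0.25], 0]
    - [0, [0.1, 0, -0.25], 0]
    - [0, [0.1, 0, -0.25], 0]
    - [0, [0.1, 0, -0.25], 0]
    - [0, [0.1, 0, -0.25], 0]
    - [0, [0.1, 0, -0.25], 0]
    - [0, [0.1, 0, -0.25], 0]
    - [0, [0.1, 0, -0.25], 0]
    - [0, [0.1, 0, -0.25], 0]

```text
t: 10.22
position: [523.0, -106.6, 39.0]
tcp_rot: [3.141, 0.002, -2.955]
contact_force: [-6.6, 1.8, 17.4]
opening: 0.5
gripper_force: 8.2
```

Call:
servo_tool:
  plan:
    - [0, [0, 0, 0], 0]
    - [0, [0, 0, 0], 0]
    - [0, [0, 0, 0], 0]

```text
t: 10.6
position: [523.0, -106.6, 39.0]
tcp_rot: [3.141, 0.002, -2.955]
contact_force: [-7.0, 2.9, 16.6]
opening: 0.1
gripper_force: 8.2
```

Call:
servo_tool:
  plan:
    - [0, [0, 0, -1.5], 0]
    - [0, [0, 0, -4], 0]
    - [0, [0, 0, -6.5], 0]
    - [0, [0, 0, -8.6], 0]
    - [0, [0, 2, -8.6], 0]
    - [0, [0, 6, -8.6], 0]
    - [0, [0, 10, -8.6], 0]
    - [0, [0, 13.0, -8.6], 0]
    - [0, [0, 13.8, -8.6], 0]
    - [0, [0, 13.8, -8.6], 0]

```text
t: 11.85
position: [496.9, 28.6, 123.6]
tcp_rot: [-3.141, 0.001, -2.955]
contact_force: [0.0, -0.4, 0.0]
opening: 0.3
gripper_force: 0.0
```

Run:
```python
from h import *
a=np.radians(10.8); x=np.array([np.cos(a),np.sin(a)]); y=np.array([-x[1],x[0]])
w=493.5*x-65*y
togo([w[0],w[1],87],190.8)
p,d,K,R,t=grab('wrist'); cv2.imwrite('pics/w5.png',p[...,::-1]); np.savez('w5.npz',p=p,d=d,K=K,R=R,t=t)
```

```text
at [496.9  28.6 123.6] rpy [-1.7998e+02  3.0000e-02 -1.6929e+02] t 11.85 F [ 0.  -0.4  0. ] open 0.3
shift cm [-0.    0.    3.66] turn -0.1
```

View pics/w5.png

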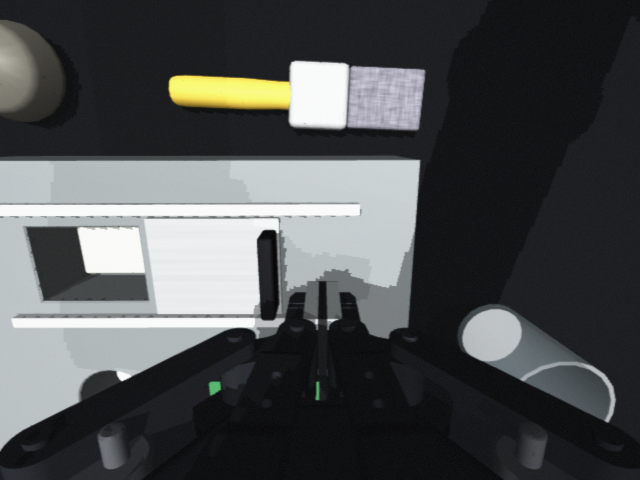

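The rib (258-277) stands left of the fingertips (288-355) with the guard fully open. I'll descend on the +y side and push it shut.

Call:
servo_tool:
  plan:
    - [0, [0, 0, 1.5], 0]
    - [0, [0, 0, 2.8], 0]
    - [0, [0, 0, 3.6], 0]
    - [0, [0, 0, 3.6], 0]
    - [0, [0, -0.6, 3.6], 0]
    - [0, [0, -1.2, 3.6], 0]
    - [0, [0, -1.8, 3.6], 0]
    - [0, [0, -2.4, 3.6], 0]
    - [0, [0, -3.1, 3.6], 0]
    - [0, [0, -3.8, 3.6], 0]

```text
t: 13.15
position: [503.9, -8.9, 87.4]
tcp_rot: [3.142, 0.0, -2.955]
contact_force: [0.8, 2.7, 1.6]
opening: -0.0
gripper_force: 0.9
```

Call:
servo_tool:
  plan:
    - [0, [0, -0.7, 0], 0]
    - [0, [0, -1.4, 0], 0]
    - [0, [0, -2.1, 0], 0]
    - [0, [0, -2.8, 0], 0]
    - [0, [0, -3.4, 0], 0]
    - [0, [0, -3.9, 0], 0]
    - [0, [0, -4.2, 0], 0]
    - [0, [0, -4.4, 0], 0]
    - [0, [0, -4.4, 0], 0]

```text
t: 14.28
position: [511.6, -52.0, 87.2]
tcp_rot: [-3.141, -0.0, -2.955]
contact_force: [-0.2, -0.4, 0.5]
opening: -0.0
gripper_force: 0.0
```

Call:
servo_tool:
  plan:
    - [0, [0, -0.1, 0], 0]
    - [0, [0, -0.2, 0], 0]
    - [0, [0, -0.3, 0], 0]
    - [0, [0, -0.3, 0], 0]

```text
t: 14.78
position: [512.2, -54.8, 87.2]
tcp_rot: [-3.142, -0.0, -2.955]
contact_force: [-0.8, 0.7, -0.1]
opening: -0.0
gripper_force: 0.5
```

Call:
servo_tool:
  plan:
    - [0, [0, -0.1, 0], 0]
    - [0, [0, -0.2, 0], 0]
    - [0, [0, -0.3, 0], 0]
    - [0, [0, -0.3, 0], 0]

```text
t: 15.28
position: [512.9, -57.8, 87.2]
tcp_rot: [-3.141, -0.0, -2.955]
contact_force: [-0.9, 1.2, -0.3]
opening: -0.2
gripper_force: 0.5
```

Call:
servo_tool:
  plan:
    - [0, [0, -0.1, 0], 0]
    - [0, [0, -0.2, 0], 0]
    - [0, [0, -0.2, 0], 0]

```text
t: 15.65
position: [513.0, -58.1, 87.2]
tcp_rot: [3.14, -0.001, -2.954]
contact_force: [-3.0, 6.1, 1.6]
opening: 0.1
gripper_force: 3.3
```

The guard is at its stop. I'll back off and rise clear.

Call:
servo_tool:
  plan:
    - [0, [0, 0.8, 0], 0]
    - [0, [0, 1.2, 0], 0]
    - [0, [0, 1.2, -2], 0]
    - [0, [0, 1.2, -5], 0]
    - [0, [0, 1.2, -9], 0]
    - [0, [0, 1.2, -12], 0]
    - [0, [0, 1.2, -12], 0]
    - [0, [0, 1.2, -12], 0]

```text
t: 16.65
position: [510.9, -47.8, 206.7]
tcp_rot: [-3.142, -0.0, -2.955]
contact_force: [0.3, 1.2, 0.0]
opening: 0.0
gripper_force: 0.0
```

Run:
```python
from h import *
togo([513,-50,200],190.8)
p,d,K,R,t=grab('wrist'); cv2.imwrite('pics/w6.png',p[...,::-1])
np.savez('w6.npz',p=p,d=d,K=K,R=R,t=t)
```

```text
at [510.9 -47.8 206.7] rpy [-1.8000e+02 -3.0000e-02 -1.6932e+02] t 16.65 F [0.3 1.2 0. ] open 0.0
shift cm [-0.17 -0.25  0.67] turn -0.1
```

View pics/w6.png

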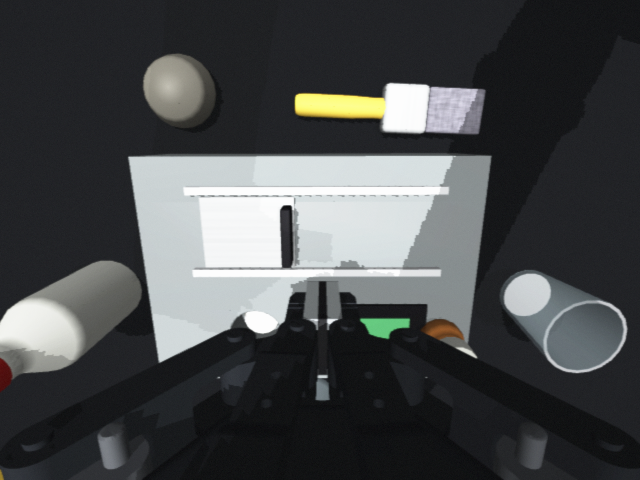

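The guard is back over the well: the plate spans columns 200-293 and the rib is at column 287. The bystanders are in place. I'll check quickly that the controller hasn't moved.

Run:
```python
from h import *
a=np.radians(10.8); x=np.array([np.cos(a),np.sin(a)]); y=np.array([-x[1],x[0]])
for fn,L in(("w1.npz",[(173,157,75),(543,156,75),(229,193,81),(252,200,79.5)]),("w6.npz",[(131,156,75),(490,155,75),(184,190,81),(200,198,79.5)])):
    f=np.load(fn); K,R,t=f["K"],f["R"],f["t"]
    for u,v,z in L:
        q=ray(u,v,K,R,t,z)[:2]; print(fn,(q@x).round(1),(q@y).round(1))
```

```text
w1.npz 433.6 -290.9
w1.npz 433.0 -13.5
w1.npz 459.8 -249.2
w1.npz 465.4 -232.5
w6.npz 433.8 -289.9
w6.npz 433.2 -13.0
w6.npz 459.3 -249.4
w6.npz 465.7 -238.1
```

```bash
python3 -c "
from cell import ctrl
print(ctrl.sign_off())"
```

```text
the job is handed in; nothing more can be done
None
```

The job is handed in: I pushed the guard open to its stop, held the reset key bottomed for over a second, and pushed the guard shut to its stop; the controller had not measurably moved and the bystanders looked undisturbed in the last picture.

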